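Gauge the maze beads with the go pin

ROBOT

A 6-joint arm with a two-finger parallel gripper is mounted at the origin on the work surface. World frame = base frame: x ahead of the robot, y to its left, z up, the work surface at z = 0. Lengths are in m, angles in rad, forces in N, time in s.
With the tool pointing down it reaches from about 0.275 to 0.75 m from the base axis. Payload 10.2 kg.
Tool frame: the origin (TCP) lies on the centre line of the jaws, within the pads' length; the fingertips stand 8 mm ahead of it and the grasp point (between the pads) lies 11 mm behind it; z points along the fingers, y is the line along which they close (so a half turn about z gives the same grasp; the last joint's range is limited). The gripper opens to 85 mm and grips with 20 to 120 N. Pads are 22 mm wide; open, the fingers measure 114 mm over their backs; the gripper's body (76 mm by 85 mm) begins 54 mm behind the grasp point. The pads swing forward as they close: fully open they stand 13 mm farther back than shut.
Start: joints at [0.917, 0.313, 1.498, -0, 1.331, -0.223], TCP at [0.219, 0.477, 0.239] pointing down, gripper open.
Joint ranges: [-2.94, 2.94], [-0.97, 2.17], [0.19, 2.56], [-1.23, 4.37], [0.02, 3.11], [-2.88, 2.88]. Speed limits (rad/s): [2.39, 2.39, 3.01, 3.14, 3.14, 3.14].

INTERFACE

Orientations are given as a unit quaternion [w, x, y, z].
In Python, from cell import r gives the robot as it stands. The module is installed in compiled form; this text tells all that it offers.
- The arm moves only by the shell command python3 -m pendant 'ROWS' [OPENING] [FORCE]. ROWS is JSON, a list of rows, each an object of numbers: "tx", "ty", "tz": the shift along the world's x, y, z in mm; "ax", "ay", "az": the turn, a rotation vector about the world's x, y, z in degrees. In form: [{"tx": .., "ty": .., "tz": .., "ax": .., "ay": .., "az": ..}, ...]. A call has 1 to 10 rows; each row is the pose to reach, as a shift and turn from the pose commanded when the call began; what a row does not reach only later rows make up. A row lasts 1/8 s, in which the tool goes at most 62.5 mm and 10.7 degrees, less where a joint would pass 70% of its speed; a pose out of reach is approached as far as the arm can. A call with a gripper value outside its range is refused whole. OPENING is the closure, from 0 (fully open) to 1 (shut), set as the call begins (- or left out, the last holds). The fingers move at their own pace and stop on an object; FORCE is the grip in N (left out, the last holds). Time passes only in rows, so rows that repeat a pose let the fingers close. It gives the time, the measured TCP pose, the force, the opening and the grip force at its end, in the units of the state.
- r.observe(): the state, without advancing time (a new reading comes with each control period).
- r.grab_frame(name): name is "scene" or "top"; returns a dict with "pixels" (420x560x3 uint8, red, green, blue), "camera_matrix" (3x3 intrinsics, pixels), "rvec" (rotation vector, rad) and "tvec" (3), from world to camera coordinates, as OpenCV has them. Camera axes: x right, y down, z forward; pixel columns grow to the right and rows downward; lengths in m; the calibration is good to about 2 mm. A picture is of the moment at which its call begins. There is no depth.
- r.finish_job(): hands the job in; it is judged then, once.
The state is a dict: "time": time; "q": joint angles; "joint_velocities": joint speeds; "joint_torque": joint torques, N m; "tcp_pos": TCP position; "tcp_rot": TCP orientation; "contact_force": force on the tool from outside, world axes, zero at the start; "ft_torque": the same for the moment, N m; "gripper_width": finger opening in m; "grasp_force": force on a finger pad.
Only numpy, scipy, OpenCV 4.12 (cv2) and the standard library are available. Lean on these libraries where they do the work, as an engineer would, in place of code of your own. Each camera call takes 0.05 s, during which the arm holds its last target. There are 200 camera calls.

TASK

One of the two loose wooden beads on the red bead maze base has too tight a hole: take the steel go pin from its stand and try it in both beads, pressing it down lightly (never more than 35 N) until it either goes fully home, collar on the wood, or comes up hard against the narrow part. Once the tight bead has stopped the pin, leave the pin standing fully home in the good bead, in its nest. Then lift the tight bead out of its nest and set it gently in the wooden reject tray; leave everything else on the shelf where it is.

Things in the scene. Friction and masses are not known exactly. Their poses are not given: they have to be found in the camera images.
- go_pin: the go pin (plug gauge), 120 g, upright in its stand; origin at the centre of its lower end, z up. From below: steel pin 16 mm wide, 26 mm long, its foot chamfered 1.5 mm to 14 mm wide; round collar 28 mm wide, 4 mm thick (26 to 30 mm up); square aluminium handle 24 x 24 mm, 46 mm long (30 to 76 mm up), flats facing its x and y
- pin_tip (a point): centre of the lower end of the go pin (its origin). Fully home in a bead, the collar rests on the bead's top and this point is 7 mm above the nest's origin, 26 mm below the bead's top
- pin_handle (a point): point on the go pin's axis at which to grip its square handle, 56 mm above its lower end
- pin_stand: fixed pale wooden stand block 50 x 50 x 34 mm of the go pin, origin at the centre of its underside; the hole in its top is 20 mm wide, the collar rests on its top, so the pin's lower end starts 8 mm above the table. Stand and reject tray may change sides of the shelf
- maze_base: red wooden bead maze base, a fixed board 150 x 300 x 18 mm (x, y, z), origin at the centre of its underside, yaw up to 0.25 rad. Nests stand on its top at x = -20, y = +75 and -75 mm of its frame; a steel wire wave with three small fixed beads runs along y at x = +52 mm, up to 66 mm above the table
- nest_left: round brown wooden nest on top of the red base, on its +y half: 62 mm wide outside, recess 52 mm wide; origin at the centre of its underside (18 mm above the table), z up: floor at 3 mm, rim at 8 mm. A bead starts upright in it, anywhere the recess allows, so its hole may be 3 to 4 mm off the nest's axis. Pressing on the bead loads this nest
- nest_right: the same kind of nest with the other bead, on the red base's -y half; same sizes and origin as nest_left
- bead_left (a point): fixed point on the axis of nest_left at the height of a bead's top (33 mm above the nest's origin, 51 mm above the table); it does not follow the bead. The two beads look alike: loose brown wooden drums 44 mm wide, 30 mm tall, 30 to 55 g, with a vertical bore 17.5 mm wide at the top
- bead_right (a point): the same point over nest_right. In one bead (left or right, it changes) the bore goes straight through and the pin passes. In the other it narrows to 11 mm, 16 mm below the bead's top: there the pin stops, 10 mm short of home. Beads are not tracked: take their places from the nests, or look
- reject_tray: the reject tray: fixed open pale wooden tray, 150 x 150 mm outside, 22 mm high, walls and floor 5 mm thick, empty; origin at the centre of its underside
- fidget_ring: bystander: lilac hard silicone ring 62 mm across, 12 mm thick, lying flat; origin at the centre of its underside
- peg_doll: bystander: pale wooden peg doll, 30 mm across, 60 mm tall; origin at the centre of its underside
- toy_car: bystander: pale wooden toy car 70 x 46 x 41 mm; origin under its centre, x along its length
Not all that is in view belongs to the job. Leave any blue or green look-alike of the go_pin alone.

How it is judged:
On the way, in this order (a step that is already met when the one before it is completed fails the run):
1. the go pin has been pressed lightly against the narrow part inside the tight bead (16 mm down, more than 1.5 N on the nest) (((horizontal distance between pin_tip and nest_left below 0.006 m and z of pin_tip in the frame of nest_left between 0.015 and 0.0185 m and contact force between nest_left and anything else above 1.5 N) or (horizontal distance between pin_tip and nest_right below 0.006 m and z of pin_tip in the frame of nest_right between 0.015 and 0.0185 m and contact force between nest_right and anything else above 1.5 N))), for 0.05 s.
2. the go pin is fully home in the bead that it passes, the bead standing in its nest (((horizontal distance between pin_tip and nest_left below 0.006 m and z of pin_tip in the frame of nest_left between 0.0045 and 0.0095 m and angle between go_pin's own z axis and vertical below 0.12 rad and contact force between nest_right and anything else above 0.1 N) or (horizontal distance between pin_tip and nest_right below 0.006 m and z of pin_tip in the frame of nest_right between 0.0045 and 0.0095 m and angle between go_pin's own z axis and vertical below 0.12 rad and contact force between nest_left and anything else above 0.1 N))), for 0.2 s.
3. the other bead has left its nest and lies in the reject tray (((horizontal distance between pin_tip and nest_left below 0.006 m and z of pin_tip in the frame of nest_left between 0.0045 and 0.0095 m and angle between go_pin's own z axis and vertical below 0.12 rad and contact force between nest_left and anything else above 1.2 N and contact force between nest_right and anything else below 0.05 N and contact force between reject_tray and anything else above 0.2 N and contact force between reject_tray and go_pin below 0.01 N) or (horizontal distance between pin_tip and nest_right below 0.006 m and z of pin_tip in the frame of nest_right between 0.0045 and 0.0095 m and angle between go_pin's own z axis and vertical below 0.12 rad and contact force between nest_right and anything else above 1.2 N and contact force between nest_left and anything else below 0.05 N and contact force between reject_tray and anything else above 0.2 N and contact force between reject_tray and go_pin below 0.01 N))), for 0.2 s.
At the end, for the whole second after the job is handed in: The released go pin stands upright (within 0.12 rad), at rest and fully home (lower end 7 +-2.5 mm above the nest origin, within 6 mm of its axis) in the bead it passes, still in its nest; the other nest is empty and its bead rests in the reject tray (((horizontal distance between pin_tip and nest_left below 0.006 m and z of pin_tip in the frame of nest_left between 0.0045 and 0.0095 m and angle between go_pin's own z axis and vertical below 0.12 rad and contact force between nest_left and anything else above 1.2 N and contact force between nest_right and anything else below 0.05 N and contact force between reject_tray and anything else above 0.2 N and contact force between reject_tray and go_pin below 0.01 N) or (horizontal distance between pin_tip and nest_right below 0.006 m and z of pin_tip in the frame of nest_right between 0.0045 and 0.0095 m and angle between go_pin's own z axis and vertical below 0.12 rad and contact force between nest_right and anything else above 1.2 N and contact force between nest_left and anything else below 0.05 N and contact force between reject_tray and anything else above 0.2 N and contact force between reject_tray and go_pin below 0.01 N)) and linear speed of go_pin below 0.02 m/s and contact force between go_pin and the fingers below 0.01 N); the robot touches nothing.
It fails at once if a nest is loaded (through its bead) with more than 35 N while the pin is on or in that bead ((contact force between nest_left and anything else above 35 N and horizontal distance between pin_tip and nest_left below 0.03 m) or (contact force between nest_right and anything else above 35 N and horizontal distance between pin_tip and nest_right below 0.03 m)).
It fails at once if the reject tray is struck or loaded with more than 35 N (contact force between reject_tray and anything else above 35 N).
It fails at once if a bystander (lilac ring, peg doll, toy car) is moved by more than 20 mm (distance of any of fidget_ring, peg_doll, toy_car from where it was at the start of the episode above 0.02 m).
It also fails if it takes over 72 s, if anything falls off the work surface, if the arm or the gripper's body presses on something with over 40 N, if the wrist force passes 120 N, or if a joint passes its speed limit or range.

## Working session

There is one attempt and no reset: what is moved stays moved. The work goes in short steps, Python scripts to look and compute and a shell command to move; the robot and the scene stay as the last step left them, time stands still between calls to the robot, and variables do not carry over. Pictures are saved under pics/ and viewed, at most 10 in all, crops included, and the job is handed in when it is done.

```bash
mkdir -p pics; cat > h.py <<'E'
import numpy as np, cv2
from cell import r
def grab(n):
    f=r.grab_frame(n); K=np.array(f["camera_matrix"]);R=cv2.Rodrigues(np.array(f["rvec"],float))[0];t=np.array(f["tvec"],float).ravel()
    return f["pixels"],K,R,t
def ray(u,v,K,R,t,z):
    d=R.T@np.linalg.inv(K)@np.array([u,v,1.]); c=-R.T@t
    return c+d*(z-c[2])/d[2]
def proj(p,K,R,t):
    x=K@(R@np.array(p,float)+t); return x[:2]/x[2]
E
python3 - <<'E'
from h import *
for n in ("scene","top"):
    im,K,R,t=grab(n); cv2.imwrite(f"pics/{n}0.png",im[:,:,::-1]); np.savez(f"{n}0.npz",im=im,K=K,R=R,t=t); print(n,-R.T@t,K[0,0])
s=r.observe(); print({k:np.round(v,3) for k,v in s.items()})
E
```

```text
scene [ 0.92294634 -0.24379558  0.81825591] 395.24047368673337
top [ 0.27310618 -0.01510039  1.26273931] 543.7672185129702
{'time': np.float64(0.1), 'q': array([ 0.917,  0.313,  1.498,  0.   ,  1.331, -0.223]), 'joint_velocities': array([ 0.002, -0.004, -0.002,  0.   , -0.001,  0.   ]), 'joint_torque': array([ 4.0000e-03, -4.1290e+01, -2.6014e+01, -0.0000e+00,  3.0000e-03,
        0.0000e+00]), 'tcp_pos': array([0.219, 0.477, 0.239]), 'tcp_rot': array([-0.   ,  0.214,  0.977, -0.001]), 'contact_force': array([-0.715, -0.066,  0.109]), 'ft_torque': array([ 0.025, -0.036, -0.03 ]), 'grasp_force': np.float64(0.0), 'gripper_width': np.float64(0.085)}
```

View pics/scene0.png

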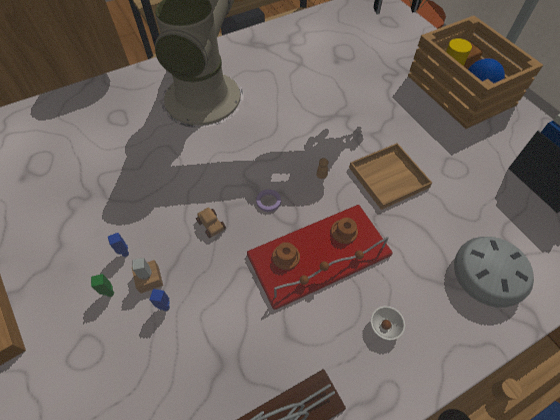

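View pics/top0.png

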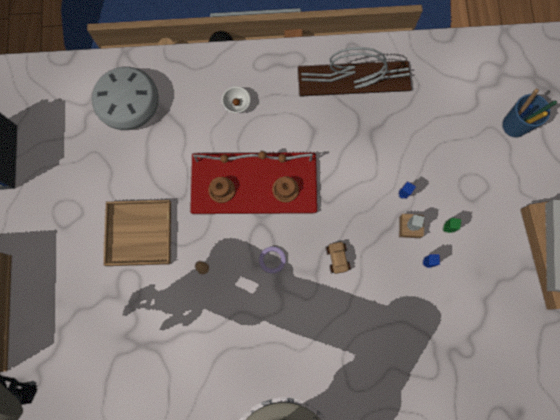

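Scene view: the red base is at about (320,255) with its nests at (286,255) and (345,231). The tray is at (390,175), and the pin in its stand is at (140,268) (top view (416,222)).
Candidates for the go pin in the top view: grey/aluminium in the pale stand (416,222), blue (407,190), green (453,225) and blue (432,260). The grey one in the stand fits the description, so I'll check it in a close crop.

```bash
cat > m.py <<'E'
from h import *
def load(n):
    d=np.load(f"{n}0.npz"); return d["im"],d["K"],d["R"],d["t"]
im,K,R,t=load("top"); hsv=cv2.cvtColor(im,cv2.COLOR_RGB2HSV)
red=((hsv[...,0]<6)|(hsv[...,0]>174))&(hsv[...,1]>170)&(hsv[...,2]>70)
red=cv2.morphologyEx(red.astype(np.uint8),cv2.MORPH_CLOSE,np.ones((25,25)))
c=max(cv2.findContours(red,0,2)[0],key=cv2.contourArea)
P=np.array([ray(*p[0],K,R,t,.018)[:2] for p in c],np.float32)
(cx,cy),wh,a=cv2.minAreaRect(P); print("base",cx,cy,wh,a)
box=cv2.boxPoints(((cx,cy),wh,a)); e=[box[1]-box[0],box[2]-box[1]]; l=max(e,key=np.linalg.norm); l=l*np.sign(l[1]); l/=np.linalg.norm(l)
yaw=np.arctan2(-l[0],l[1]); X=np.array([np.cos(yaw),np.sin(yaw)]);Y=np.array([-X[1],X[0]]); print("yaw",yaw)
for s in(1,-1):
    n=np.array([cx,cy])-.02*X+s*.075*Y; print("nest",s,n, proj([*n,.051],K,R,t))
def show(n,u,v,h,f=7):
    i=load(n)[0][v-h:v+h,u-h:u+h]; return cv2.resize(i,(380,290 if 0 else 380),interpolation=cv2.INTER_CUBIC)
tiles=[show("top",415,225,24),show("scene",145,275,24)]
tiles2=[show("top",221,189,20),show("top",285,189,20)]
A=np.hstack(tiles);cv2.imwrite("pics/pin.png",A[:,:,::-1]);cv2.imwrite("pics/beads.png",np.hstack(tiles2)[:,:,::-1])
E
python3 m.py
```

```text
base 0.6119502186775208 0.02648283541202545 (0.2942195236682892, 0.14448130130767822) 86.20797729492188
yaw -0.066183195
nest 1 [0.59695412 0.10264133] [220.38000682 186.79324648]
nest -1 [ 0.58703389 -0.04703027] [285.63920261 186.81591459]
```

View pics/pin.png

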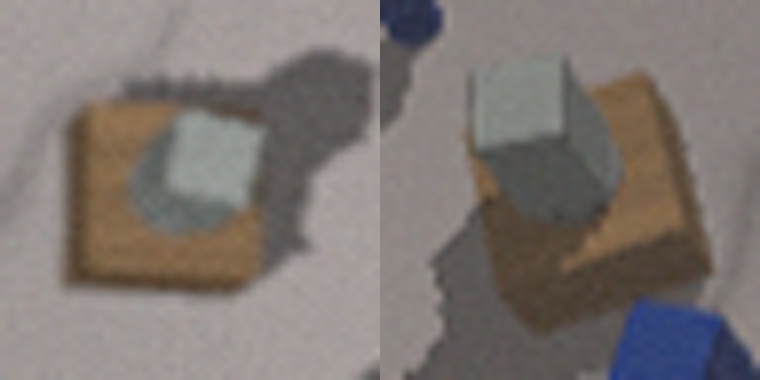

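View pics/beads.png

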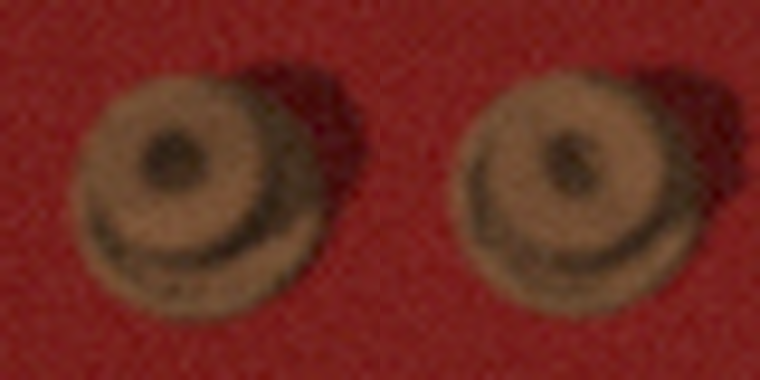

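The crops confirm it: the aluminium square handle in the pale stand is the go pin. Both beads stand in their nests, with bores at about top px (219,185) and (285,185.5). Next I work out metric positions.

```bash
cat > m2.py <<'E'
from m import *
def T(pts,u0,v0,f): return [((x+.5)/f-.5+u0,(y+.5)/f-.5+v0) for x,y in pts]
cor=T([(182,108),(268,128),(252,207),(165,190)],391,201,380/48)
W=np.array([ray(*p,K,R,t,.084)[:2] for p in cor]); print("pin top ctr",W.mean(0))
for i in range(4):
    d=W[(i+1)%4]-W[i]; print(np.degrees(np.arctan2(d[1],d[0]))%90, np.linalg.norm(d))
S=load("scene")[1:]
sc=T([(472-380,60),(562-380,55),(565-380,135),(478-380,150)],121,251,380/48)
print("pin top ctr scene",np.mean([ray(*p,*S,.084)[:2] for p in sc],0))
col=T([(178,185)],391,201,380/48)
for nm,pt,u0 in(("L",(174,160),201),("R",(571-380,164),265)):
    print(nm,ray(*T([pt],u0,169,9.5)[0],K,R,t,.051))
def ctr(mask):
    c=max(cv2.findContours(mask.astype(np.uint8),0,2)[0],key=cv2.contourArea); r_=cv2.minAreaRect(c); return r_
# tray: pixel corners of outside top rim
tr=np.array([(105,202),(170,200),(172,264),(105,266)]); print("tray",np.mean([ray(*p,K,R,t,.022) for p in tr],0))
for n,p,z in(("car",(339,257),.02),("doll",(202,267),.05),("ring",(272,259),.006)): print(n,ray(*p,K,R,t,z))
E
python3 m2.py
```

```text
base 0.6119502186775208 0.02648283541202545 (0.2942195236682892, 0.14448130130767822) 86.20797729492188
yaw -0.066183195
nest 1 [0.59695412 0.10264133] [220.38000682 186.79324648]
nest -1 [ 0.58703389 -0.04703027] [285.63920261 186.81591459]
pin top ctr [ 0.48238546 -0.33299903]
72.71216531461108 0.0244986183913258
71.94422998050248 0.02318378328526766
74.86703662871896 0.024534510576914886
71.92954944409244 0.024106465331680614
pin top ctr scene [ 0.48472742 -0.33177111]
L [0.60050043 0.10596433 0.051     ]
R [ 0.589553   -0.04493819  0.051     ]
tray [0.50809203 0.29972524 0.022     ]
car [ 0.42095976 -0.15884811  0.02      ]
doll [0.41548799 0.15150707 0.05      ]
ring [ 0.42836477 -0.00490776  0.006     ]
```

```bash
F='{"tx":264.5,"ty":-809.5,"tz":-40,"az":7.5}'; python3 -m pendant '[{"tx":150,"ty":-405,"tz":0,"az":4},{"tx":150,"ty":-405,"tz":0,"az":4},{"tx":150,"ty":-405,"tz":0,"az":4},{"tx":150,"ty":-405,"tz":0,"az":4},{"tx":150,"ty":-405,"tz":0,"az":4},{"tx":150,"ty":-405,"tz":0,"az":4},{"tx":150,"ty":-405,"tz":0,"az":4},{"tx":150,"ty":-405,"tz":0,"az":4}]' 0.4
python3 -m pendant '[{"tx":114.5,"ty":-404.5,"tz":-70,"az":3.5},{"tx":114.5,"ty":-404.5,"tz":-70,"az":3.5},{"tx":114.5,"ty":-404.5,"tz":-70,"az":3.5},{"tx":114.5,"ty":-404.5,"tz":-70,"az":3.5},{"tx":114.5,"ty":-404.5,"tz":-70,"az":3.5},{"tx":114.5,"ty":-404.5,"tz":-70,"az":3.5},{"tx":114.5,"ty":-404.5,"tz":-70,"az":3.5},{"tx":114.5,"ty":-404.5,"tz":-70,"az":3.5},{"tx":114.5,"ty":-404.5,"tz":-70,"az":3.5}]'
python3 - <<'E'
from h import *
t=[]
for n,u,v in(("top",415,225),("scene",145,260)):
    im,*_=grab(n); t.append(cv2.resize(im[v-45:v+45,u-45:u+45],(400,400),interpolation=cv2.INTER_CUBIC))
cv2.imwrite("pics/above.png",np.hstack(t)[:,:,::-1])
E
```

```text
$[0]: bad value
$[0]: bad value
```

View pics/above.png

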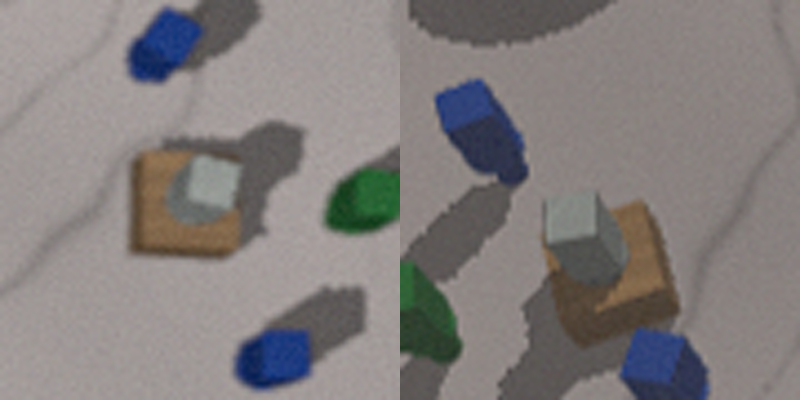

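The picture shows the arm hasn't moved: both calls were refused, probably because every row needs all six keys. The pin still stands in its stand.

```bash
python3 -m pendant '[{"tx":150,"ty":-405,"tz":0,"ax":0,"ay":0,"az":4},{"tx":150,"ty":-405,"tz":0,"ax":0,"ay":0,"az":4},{"tx":150,"ty":-405,"tz":0,"ax":0,"ay":0,"az":4},{"tx":150,"ty":-405,"tz":0,"ax":0,"ay":0,"az":4},{"tx":150,"ty":-405,"tz":0,"ax":0,"ay":0,"az":4},{"tx":150,"ty":-405,"tz":0,"ax":0,"ay":0,"az":4},{"tx":150,"ty":-405,"tz":0,"ax":0,"ay":0,"az":4},{"tx":150,"ty":-405,"tz":0,"ax":0,"ay":0,"az":4}]' 0.4
```

```text
time: 1.2
tcp_pos: [0.3701, 0.0691, 0.2392]
tcp_rot: [-0.0, 0.183, 0.983, -0.0]
contact_force: [-0.9, 0.2, 0.1]
gripper_width: 0.0513
grasp_force: 0.0
```

```bash
python3 -m pendant '[{"tx":113.5,"ty":-401.5,"tz":-90,"ax":0,"ay":0,"az":4},{"tx":113.5,"ty":-401.5,"tz":-90,"ax":0,"ay":0,"az":4},{"tx":113.5,"ty":-401.5,"tz":-90,"ax":0,"ay":0,"az":4},{"tx":113.5,"ty":-401.5,"tz":-90,"ax":0,"ay":0,"az":4},{"tx":113.5,"ty":-401.5,"tz":-90,"ax":0,"ay":0,"az":4},{"tx":113.5,"ty":-401.5,"tz":-90,"ax":0,"ay":0,"az":4},{"tx":113.5,"ty":-401.5,"tz":-90,"ax":0,"ay":0,"az":4},{"tx":113.5,"ty":-401.5,"tz":-90,"ax":0,"ay":0,"az":4},{"tx":113.5,"ty":-401.5,"tz":-90,"ax":0,"ay":0,"az":4}]'
python3 -m pendant '[{"tx":0,"ty":0,"tz":-50,"ax":0,"ay":0,"az":0},{"tx":0,"ty":0,"tz":-80,"ax":0,"ay":0,"az":0},{"tx":0,"ty":0,"tz":-94,"ax":0,"ay":0,"az":0},{"tx":0,"ty":0,"tz":-94,"ax":0,"ay":0,"az":0}]'
```

```text
time: 2.33
tcp_pos: [0.4831, -0.3281, 0.1491]
tcp_rot: [-0.0, 0.145, 0.989, 0.0]
contact_force: [0.6, 0.9, 0.0]
gripper_width: 0.0512
grasp_force: 0.0
time: 2.82
tcp_pos: [0.483, -0.3287, 0.0556]
tcp_rot: [-0.0, 0.145, 0.989, 0.0]
contact_force: [-0.2, -0.0, -0.2]
gripper_width: 0.0512
grasp_force: 0.0
```

```bash
python3 -m pendant '[{"tx":0,"ty":-3.5,"tz":-2,"ax":0,"ay":0,"az":0},{"tx":0,"ty":-3.5,"tz":-2,"ax":0,"ay":0,"az":0}]'
python3 -m pendant '[{"tx":0,"ty":0,"tz":0,"ax":0,"ay":0,"az":0},{"tx":0,"ty":0,"tz":0,"ax":0,"ay":0,"az":0},{"tx":0,"ty":0,"tz":0,"ax":0,"ay":0,"az":0},{"tx":0,"ty":0,"tz":0,"ax":0,"ay":0,"az":0},{"tx":0,"ty":0,"tz":0,"ax":0,"ay":0,"az":0},{"tx":0,"ty":0,"tz":0,"ax":0,"ay":0,"az":0}]' 1 50
```

```text
time: 3.08
tcp_pos: [0.4831, -0.3335, 0.0543]
tcp_rot: [0.001, 0.145, 0.989, -0.001]
contact_force: [-0.6, -0.3, 0.4]
gripper_width: 0.0513
grasp_force: 0.0
time: 3.82
tcp_pos: [0.4829, -0.3331, 0.0537]
tcp_rot: [0.0, 0.145, 0.989, -0.0]
contact_force: [-1.2, 0.6, 5.7]
gripper_width: 0.0234
grasp_force: 49.0
```

```bash
python3 -m pendant '[{"tx":0,"ty":0,"tz":30,"ax":0,"ay":0,"az":0},{"tx":0,"ty":0,"tz":85,"ax":0,"ay":0,"az":0},{"tx":0,"ty":0,"tz":85,"ax":0,"ay":0,"az":0},{"tx":106.5,"ty":288,"tz":85,"ax":0,"ay":0,"az":0},{"tx":106.5,"ty":288,"tz":85,"ax":0,"ay":0,"az":0},{"tx":106.5,"ty":288,"tz":85,"ax":0,"ay":0,"az":0},{"tx":106.5,"ty":288,"tz":85,"ax":0,"ay":0,"az":0},{"tx":106.5,"ty":288,"tz":85,"ax":0,"ay":0,"az":0},{"tx":106.5,"ty":288,"tz":85,"ax":0,"ay":0,"az":0},{"tx":106.5,"ty":288,"tz":85,"ax":0,"ay":0,"az":0}]'
python3 -m pendant '[{"tx":0,"ty":0,"tz":-30,"ax":0,"ay":0,"az":0},{"tx":0,"ty":0,"tz":-30,"ax":0,"ay":0,"az":0},{"tx":0,"ty":0,"tz":-30,"ax":0,"ay":0,"az":0}]'
python3 - <<'E'
from h import *
t=[]
for n in("top","scene"):
    im,K,R,tt=grab(n); u,v=[int(round(x)) for x in proj([.59,-.045,.06],K,R,tt)]; np.savez(f"{n}1.npz",im=im)
    print(n,u,v)
    t.append(cv2.resize(im[v-30:v+30,u-30:u+30],(400,400),interpolation=cv2.INTER_CUBIC))
cv2.imwrite("pics/hover.png",np.hstack(t)[:,:,::-1])
E
```

```text
time: 5.08
tcp_pos: [0.5888, -0.0451, 0.1372]
tcp_rot: [-0.001, 0.145, 0.989, -0.0]
contact_force: [0.4, 0.6, -0.7]
gripper_width: 0.0235
grasp_force: 49.6
time: 5.45
tcp_pos: [0.5894, -0.0458, 0.1091]
tcp_rot: [0.0, 0.146, 0.989, -0.0]
contact_force: [-0.1, -0.5, -0.3]
gripper_width: 0.0235
grasp_force: 49.6
top 285 185
scene 286 248
```

View pics/hover.png

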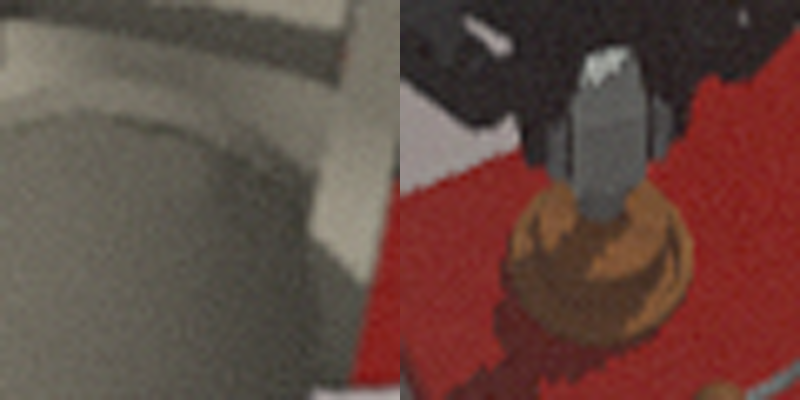

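The scene view shows the pin hanging over the right bead, its tip at about (286,249.8); the top view is blocked by the gripper. I compare the tip and bore pixels in the scene view.

```bash
python3 - <<'E'
from h import *
d=np.load("scene0.npz"); im,K,R,t=d["im"],d["K"],d["R"],d["t"]
print("tip pred",proj([.5894,-.0458,.0641],K,R,t), "collar c", proj([.5894,-.0458,.094],K,R,t))
g=cv2.cvtColor(im,cv2.COLOR_RGB2GRAY)
tt=[]
for n,x,y in(("R",.5895,-.045),("L",.6005,.106)):
    p=proj([x,y,.051],K,R,t); print(n,"pred bore",p)
    u,v=np.round(p).astype(int); tt.append(cv2.resize(im[v-15:v+15,u-15:u+15],(390,390),interpolation=cv2.INTER_CUBIC)); print(u,v)
cv2.imwrite("pics/bs.png",np.hstack(tt)[:,:,::-1])
E
```

```text
tip pred [285.97170881 247.29641743] collar c [286.15208861 240.6788259 ]
R pred bore [286.24075827 249.94891218]
286 250
L pred bore [347.11504829 224.77499194]
347 225
```

View pics/bs.png

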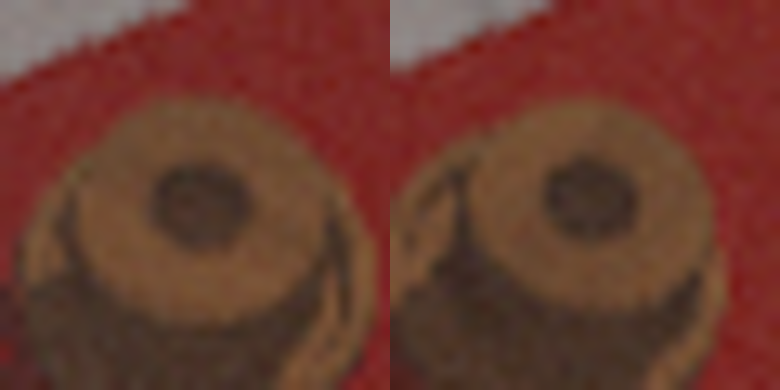

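Scene bores are at R (285.9,250.4) and L (346.9,224.8), within 0.5 px of the top-view estimates. I descend into the right bead in guarded steps.

```bash
python3 -m pendant '[{"tx":0.5,"ty":0.5,"tz":-8,"ax":0,"ay":0,"az":0},{"tx":0.5,"ty":0.5,"tz":-12,"ax":0,"ay":0,"az":0},{"tx":0.5,"ty":0.5,"tz":-14,"ax":0,"ay":0,"az":0},{"tx":0.5,"ty":0.5,"tz":-15,"ax":0,"ay":0,"az":0}]'
python3 -m pendant '[{"tx":0,"ty":0,"tz":-1,"ax":0,"ay":0,"az":0},{"tx":0,"ty":0,"tz":-2,"ax":0,"ay":0,"az":0}]'
```

```text
time: 6.05
tcp_pos: [0.5897, -0.0444, 0.0932]
tcp_rot: [-0.0, 0.145, 0.989, -0.0]
contact_force: [-0.2, 0.4, -2.1]
gripper_width: 0.0237
grasp_force: 49.6
time: 6.3
tcp_pos: [0.5898, -0.0445, 0.0913]
tcp_rot: [0.0, 0.145, 0.989, -0.0]
contact_force: [0.6, 0.6, -0.6]
gripper_width: 0.0234
grasp_force: 49.6
```

```bash
python3 -m pendant '[{"tx":0,"ty":0,"tz":-3,"ax":0,"ay":0,"az":0},{"tx":0,"ty":0,"tz":-6,"ax":0,"ay":0,"az":0},{"tx":0,"ty":0,"tz":-8,"ax":0,"ay":0,"az":0},{"tx":0,"ty":0,"tz":-9,"ax":0,"ay":0,"az":0},{"tx":0,"ty":0,"tz":-9,"ax":0,"ay":0,"az":0}]'
python3 -m pendant '[{"tx":0,"ty":0,"tz":-0.5,"ax":0,"ay":0,"az":0},{"tx":0,"ty":0,"tz":-1,"ax":0,"ay":0,"az":0}]'
python3 -m pendant '[{"tx":0,"ty":0,"tz":-0.5,"ax":0,"ay":0,"az":0},{"tx":0,"ty":0,"tz":-1,"ax":0,"ay":0,"az":0}]'
```

```text
time: 6.92
tcp_pos: [0.5898, -0.0445, 0.0823]
tcp_rot: [-0.0, 0.145, 0.989, -0.0]
contact_force: [0.8, 0.0, -0.5]
gripper_width: 0.0231
grasp_force: 49.6
time: 7.18
tcp_pos: [0.5898, -0.0445, 0.0813]
tcp_rot: [0.0, 0.145, 0.989, -0.0]
contact_force: [0.0, -0.8, -1.4]
gripper_width: 0.0234
grasp_force: 49.6
time: 7.42
tcp_pos: [0.5898, -0.0445, 0.0807]
tcp_rot: [0.0, 0.145, 0.989, -0.0]
contact_force: [-1.9, -0.3, 4.8]
gripper_width: 0.0237
grasp_force: 50.2
```

```bash
python3 -m pendant '[{"tx":0,"ty":0,"tz":-0.4,"ax":0,"ay":0,"az":0},{"tx":0,"ty":0,"tz":-0.4,"ax":0,"ay":0,"az":0},{"tx":0,"ty":0,"tz":-0.4,"ax":0,"ay":0,"az":0}]'
```

```text
time: 7.8
tcp_pos: [0.5899, -0.0445, 0.0807]
tcp_rot: [0.0, 0.145, 0.989, -0.0]
contact_force: [-2.3, -0.2, 6.9]
gripper_width: 0.0236
grasp_force: 50.7
```

The right bead stops the pin hard at 16 mm depth (TCP stays at 0.0807 while the force rises). I now go to the left bead.

```bash
python3 -m pendant '[{"tx":0,"ty":0,"tz":6,"ax":0,"ay":0,"az":0},{"tx":0,"ty":0,"tz":14,"ax":0,"ay":0,"az":0},{"tx":0,"ty":0,"tz":35,"ax":0,"ay":0,"az":0},{"tx":0,"ty":0,"tz":35,"ax":0,"ay":0,"az":0},{"tx":11,"ty":150.7,"tz":35,"ax":0,"ay":0,"az":0},{"tx":11,"ty":150.7,"tz":35,"ax":0,"ay":0,"az":0},{"tx":11,"ty":150.7,"tz":35,"ax":0,"ay":0,"az":0},{"tx":11,"ty":150.7,"tz":35,"ax":0,"ay":0,"az":0},{"tx":11,"ty":150.7,"tz":25,"ax":0,"ay":0,"az":0},{"tx":11,"ty":150.7,"tz":25,"ax":0,"ay":0,"az":0}]'
python3 - <<'E'
from h import *
im,K,R,tt=grab("scene"); t=[im[215:275,250:310],im[190:250,317:377]]
cv2.imwrite("pics/left.png",np.hstack([cv2.resize(i,(400,400),interpolation=cv2.INTER_CUBIC) for i in t])[:,:,::-1])
E
```

```text
time: 9.05
tcp_pos: [0.6002, 0.105, 0.1035]
tcp_rot: [-0.001, 0.146, 0.989, -0.0]
contact_force: [0.0, 0.1, -1.4]
gripper_width: 0.0232
grasp_force: 49.8
```

View pics/left.png

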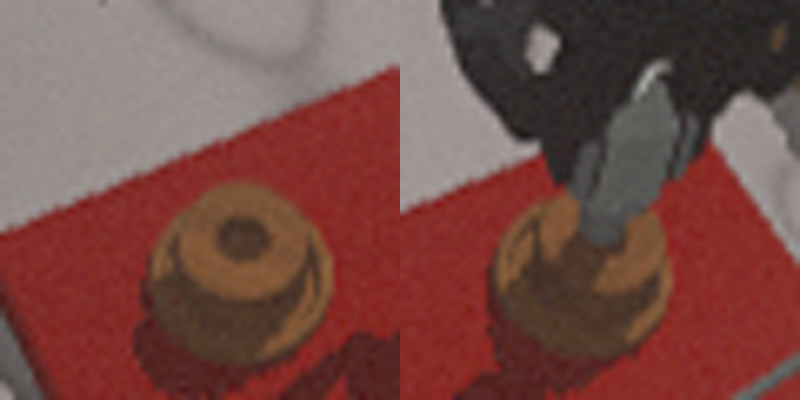

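The right bead is still in its nest, with its bore at (286,250.6). The pin over the left bead looks leaned in the image, so I check that against the projection of a vertical pin.

```bash
python3 - <<'E'
from h import *
d=np.load("scene0.npz"); K,R,t=d["K"],d["R"],d["t"]
f=lambda p:(proj(p,K,R,t)-[317,190]+.5)*400/60+[400,0]
for h in(0,.026,.030,.076): print(h,np.round(f([.6002,.105,.0585+h])))
x,y=.6002,.105
for a in(-.15,.15):
  print(a,"tip if tilted about y-dir",np.round(f([x+a*.056,y,.0585])),np.round(f([x,y+a*.056,.0585])))
im=grab("scene")[0]; cv2.imwrite("pics/left2.png",cv2.resize(im[200:236,330:366],(576,576),interpolation=cv2.INTER_CUBIC)[:,:,::-1])
g=lambda p:(proj(p,K,R,t)-[330,200]+.5)*16
for h in(0,.026,.030,.076): print(h,np.round(g([.6002,.105,.0585+h])))
E
```

```text
0 [604. 224.]
0.026 [616. 184.]
0.03 [618. 177.]
0.076 [639. 100.]
-0.15 tip if tilted about y-dir [590. 206.] [583. 235.]
0.15 tip if tilted about y-dir [618. 243.] [625. 214.]
0 [282. 379.]
0.026 [310. 281.]
0.03 [314. 266.]
0.076 [367.  79.]
```

View pics/left2.png

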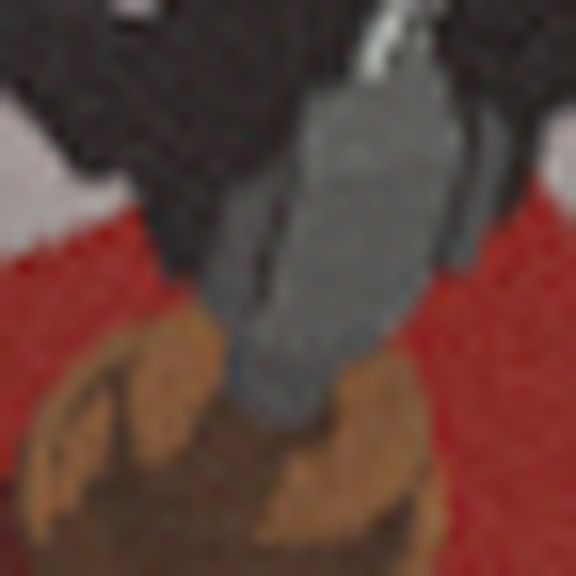

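The tip sits at crop (278,392) against a predicted (282,379), and the collar also agrees within about 1 px. The lean is mostly perspective, so I descend into the left bead.

```bash
python3 -m pendant '[{"tx":0,"ty":0,"tz":-6,"ax":0,"ay":0,"az":0},{"tx":0,"ty":0,"tz":-9,"ax":0,"ay":0,"az":0},{"tx":0,"ty":0,"tz":-11,"ax":0,"ay":0,"az":0},{"tx":0,"ty":0,"tz":-12,"ax":0,"ay":0,"az":0}]'
python3 -m pendant '[{"tx":0,"ty":0,"tz":-2,"ax":0,"ay":0,"az":0},{"tx":0,"ty":0,"tz":-3,"ax":0,"ay":0,"az":0}]'
```

```text
time: 9.65
tcp_pos: [0.6007, 0.1062, 0.0928]
tcp_rot: [-0.0, 0.145, 0.989, -0.0]
contact_force: [0.2, -0.0, -0.9]
gripper_width: 0.0238
grasp_force: 49.8
time: 9.9
tcp_pos: [0.6007, 0.1063, 0.0898]
tcp_rot: [-0.0, 0.145, 0.989, -0.0]
contact_force: [0.2, -0.2, -0.7]
gripper_width: 0.0236
grasp_force: 49.8
```

Tip is about 6 mm in with no force. I continue.

```bash
python3 -m pendant '[{"tx":0,"ty":0,"tz":-3,"ax":0,"ay":0,"az":0},{"tx":0,"ty":0,"tz":-6,"ax":0,"ay":0,"az":0},{"tx":0,"ty":0,"tz":-9,"ax":0,"ay":0,"az":0},{"tx":0,"ty":0,"tz":-10,"ax":0,"ay":0,"az":0}]'
python3 -m pendant '[{"tx":0,"ty":0,"tz":-2,"ax":0,"ay":0,"az":0},{"tx":0,"ty":0,"tz":-4,"ax":0,"ay":0,"az":0},{"tx":0,"ty":0,"tz":-6,"ax":0,"ay":0,"az":0},{"tx":0,"ty":0,"tz":-7,"ax":0,"ay":0,"az":0}]'
python3 -m pendant '[{"tx":0,"ty":0,"tz":-0.6,"ax":0,"ay":0,"az":0},{"tx":0,"ty":0,"tz":-1.2,"ax":0,"ay":0,"az":0}]'
```

```text
time: 10.4
tcp_pos: [0.6007, 0.1062, 0.0796]
tcp_rot: [-0.0, 0.145, 0.989, -0.0]
contact_force: [-0.1, -1.3, -1.0]
gripper_width: 0.0233
grasp_force: 49.8
time: 10.9
tcp_pos: [0.6007, 0.1062, 0.0727]
tcp_rot: [-0.0, 0.145, 0.989, -0.0]
contact_force: [-0.1, 0.2, -0.7]
gripper_width: 0.0234
grasp_force: 49.8
time: 11.15
tcp_pos: [0.6008, 0.1062, 0.0717]
tcp_rot: [0.0, 0.145, 0.989, 0.0]
contact_force: [-0.4, -0.9, -0.6]
gripper_width: 0.0232
grasp_force: 49.8
```

```bash
python3 -m pendant '[{"tx":0,"ty":0,"tz":-0.5,"ax":0,"ay":0,"az":0},{"tx":0,"ty":0,"tz":-1,"ax":0,"ay":0,"az":0}]'
python3 -m pendant '[{"tx":0,"ty":0,"tz":-0.3,"ax":0,"ay":0,"az":0},{"tx":0,"ty":0,"tz":-0.6,"ax":0,"ay":0,"az":0},{"tx":0,"ty":0,"tz":-0.6,"ax":0,"ay":0,"az":0}]'
```

```text
time: 11.4
tcp_pos: [0.6008, 0.1062, 0.0708]
tcp_rot: [0.0, 0.145, 0.989, -0.0]
contact_force: [-2.1, -0.1, 2.5]
gripper_width: 0.0234
grasp_force: 50.3
time: 11.78
tcp_pos: [0.6008, 0.1063, 0.0708]
tcp_rot: [0.0, 0.145, 0.989, -0.0]
contact_force: [-2.7, -1.4, 5.8]
gripper_width: 0.0233
grasp_force: 50.8
```

Collar is on the wood: TCP 0.0708, 9.9 mm lower than the stop in the tight bead. I release and retreat upward.

```bash
python3 -m pendant '[{"tx":0,"ty":0,"tz":0.8,"ax":0,"ay":0,"az":0},{"tx":0,"ty":0,"tz":0.8,"ax":0,"ay":0,"az":0}]'
python3 -m pendant '[{"tx":0,"ty":0,"tz":0,"ax":0,"ay":0,"az":0},{"tx":0,"ty":0,"tz":0,"ax":0,"ay":0,"az":0},{"tx":0,"ty":0,"tz":0,"ax":0,"ay":0,"az":0},{"tx":0,"ty":0,"tz":0,"ax":0,"ay":0,"az":0}]' 0.4
python3 -m pendant '[{"tx":0,"ty":0,"tz":15,"ax":0,"ay":0,"az":0},{"tx":0,"ty":0,"tz":50,"ax":0,"ay":0,"az":0},{"tx":0,"ty":0,"tz":90,"ax":0,"ay":0,"az":0},{"tx":0,"ty":0,"tz":90,"ax":0,"ay":0,"az":0},{"tx":-11,"ty":-150.7,"tz":90,"ax":0,"ay":0,"az":0},{"tx":-11,"ty":-150.7,"tz":90,"ax":0,"ay":0,"az":0},{"tx":-11,"ty":-150.7,"tz":90,"ax":0,"ay":0,"az":0},{"tx":-11,"ty":-150.7,"tz":90,"ax":0,"ay":0,"az":0}]' 0
python3 - <<'E'
from h import *
t=[]
im,K,R,tt=grab("scene"); t.append(im[190:250,317:377]); t.append(im[215:275,250:310])
cv2.imwrite("pics/rel.png",np.hstack([cv2.resize(i,(400,400),interpolation=cv2.INTER_CUBIC) for i in t])[:,:,::-1])
E
```

```text
time: 12.02
tcp_pos: [0.6008, 0.1062, 0.0708]
tcp_rot: [0.0, 0.145, 0.989, 0.0]
contact_force: [-0.8, -0.1, 0.5]
gripper_width: 0.0235
grasp_force: 50.1
time: 12.52
tcp_pos: [0.6008, 0.1062, 0.0709]
tcp_rot: [0.0, 0.145, 0.989, -0.0]
contact_force: [0.1, 0.5, -0.0]
gripper_width: 0.051
grasp_force: 0.0
time: 13.52
tcp_pos: [0.5895, -0.0461, 0.1608]
tcp_rot: [-0.0, 0.146, 0.989, -0.0]
contact_force: [-0.6, 1.0, 0.7]
gripper_width: 0.0851
grasp_force: 0.0
```

View pics/rel.png

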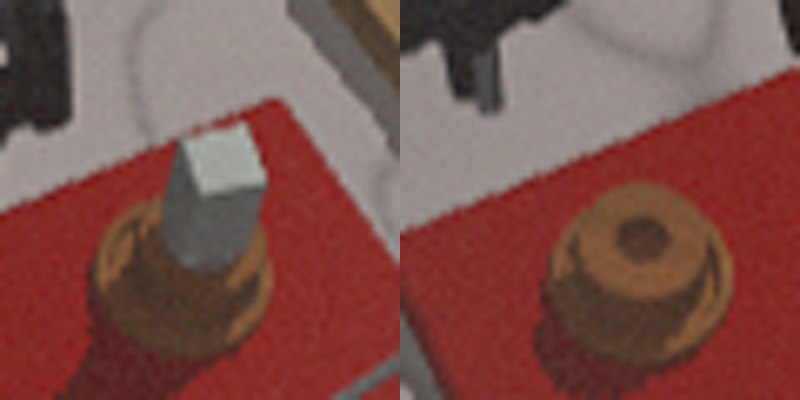

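The pin stands upright and home in the left bead (crop (215,200)), and the right bead is unchanged with its bore at (643,237). I descend on the tight bead.

```bash
python3 -m pendant '[{"tx":0,"ty":0,"tz":-60,"ax":0,"ay":0,"az":0},{"tx":0,"ty":0,"tz":-100,"ax":0,"ay":0,"az":0},{"tx":0,"ty":0,"tz":-118,"ax":0,"ay":0,"az":0},{"tx":0,"ty":0,"tz":-118,"ax":0,"ay":0,"az":0}]'
python3 -m pendant '[{"tx":0,"ty":0,"tz":0,"ax":0,"ay":0,"az":0},{"tx":0,"ty":0,"tz":0,"ax":0,"ay":0,"az":0},{"tx":0,"ty":0,"tz":0,"ax":0,"ay":0,"az":0},{"tx":0,"ty":0,"tz":0,"ax":0,"ay":0,"az":0},{"tx":0,"ty":0,"tz":0,"ax":0,"ay":0,"az":0},{"tx":0,"ty":0,"tz":0,"ax":0,"ay":0,"az":0}]' 1 30
```

```text
time: 14.08
tcp_pos: [0.5897, -0.0437, 0.0427]
tcp_rot: [-0.0, 0.145, 0.989, 0.0]
contact_force: [0.8, -0.9, 1.0]
gripper_width: 0.0853
grasp_force: 0.0
time: 14.82
tcp_pos: [0.5904, -0.0445, 0.0444]
tcp_rot: [0.001, 0.145, 0.989, -0.0]
contact_force: [-1.7, 1.5, 5.7]
gripper_width: 0.042
grasp_force: 30.2
```

```bash
python3 -m pendant '[{"tx":0,"ty":0,"tz":5,"ax":0,"ay":0,"az":0},{"tx":0,"ty":0,"tz":15,"ax":0,"ay":0,"az":0},{"tx":0,"ty":0,"tz":60,"ax":0,"ay":0,"az":0},{"tx":0,"ty":0,"tz":120,"ax":0,"ay":0,"az":0},{"tx":0,"ty":0,"tz":130,"ax":0,"ay":0,"az":0},{"tx":0,"ty":0,"tz":130,"ax":0,"ay":0,"az":0}]'
python3 -m pendant '[{"tx":-82,"ty":344,"tz":0,"ax":0,"ay":0,"az":0},{"tx":-82,"ty":344,"tz":0,"ax":0,"ay":0,"az":0},{"tx":-82,"ty":344,"tz":0,"ax":0,"ay":0,"az":0},{"tx":-82,"ty":344,"tz":0,"ax":0,"ay":0,"az":0},{"tx":-82,"ty":344,"tz":0,"ax":0,"ay":0,"az":0},{"tx":-82,"ty":344,"tz":0,"ax":0,"ay":0,"az":0},{"tx":-82,"ty":344,"tz":0,"ax":0,"ay":0,"az":0},{"tx":-82,"ty":344,"tz":0,"ax":0,"ay":0,"az":0}]'
python3 - <<'E'
from h import *
im,*_=grab("scene"); cv2.imwrite("pics/carry.png",cv2.resize(im[80:300,230:450],(600,600),interpolation=cv2.INTER_CUBIC)[:,:,::-1])
E
```

```text
time: 15.58
tcp_pos: [0.5897, -0.0445, 0.1733]
tcp_rot: [0.0, 0.145, 0.989, -0.0]
contact_force: [-0.2, 0.1, -1.6]
gripper_width: 0.0424
grasp_force: 30.8
time: 16.58
tcp_pos: [0.5075, 0.2989, 0.1716]
tcp_rot: [-0.001, 0.145, 0.989, -0.001]
contact_force: [0.8, 0.6, -0.4]
gripper_width: 0.0424
grasp_force: 30.8
```

View pics/carry.png

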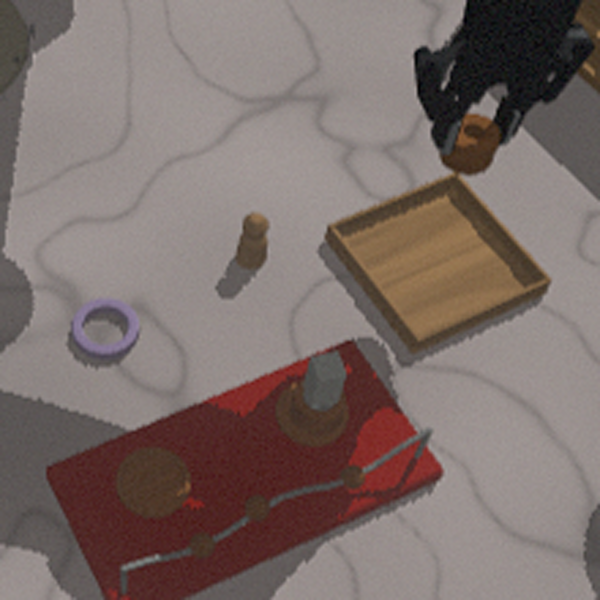

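The bead is held over the tray, the right nest is empty, and the pin stands in the left nest at crop (322,380). Next I lower it gently.

```bash
python3 -m pendant '[{"tx":0,"ty":0,"tz":-60,"ax":0,"ay":0,"az":0},{"tx":0,"ty":0,"tz":-110,"ax":0,"ay":0,"az":0},{"tx":0,"ty":0,"tz":-130,"ax":0,"ay":0,"az":0},{"tx":0,"ty":0,"tz":-138,"ax":0,"ay":0,"az":0},{"tx":0,"ty":0,"tz":-140,"ax":0,"ay":0,"az":0},{"tx":0,"ty":0,"tz":-141,"ax":0,"ay":0,"az":0}]'
python3 -m pendant '[{"tx":0,"ty":0,"tz":-1,"ax":0,"ay":0,"az":0},{"tx":0,"ty":0,"tz":-2,"ax":0,"ay":0,"az":0}]'
python3 -m pendant '[{"tx":0,"ty":0,"tz":-0.5,"ax":0,"ay":0,"az":0},{"tx":0,"ty":0,"tz":-1,"ax":0,"ay":0,"az":0}]'
```

```text
time: 17.38
tcp_pos: [0.5084, 0.2995, 0.0328]
tcp_rot: [0.001, 0.145, 0.989, 0.0]
contact_force: [-0.1, 0.7, -0.3]
gripper_width: 0.0428
grasp_force: 30.8
time: 17.62
tcp_pos: [0.5079, 0.2996, 0.0303]
tcp_rot: [0.0, 0.145, 0.989, 0.0]
contact_force: [1.0, -0.4, -0.1]
gripper_width: 0.0424
grasp_force: 30.8
time: 17.88
tcp_pos: [0.5078, 0.2995, 0.0289]
tcp_rot: [0.0, 0.145, 0.989, 0.0]
contact_force: [1.0, 0.3, 0.7]
gripper_width: 0.0425
grasp_force: 30.8
```

```bash
python3 -m pendant '[{"tx":0,"ty":0,"tz":-0.6,"ax":0,"ay":0,"az":0},{"tx":0,"ty":0,"tz":-1,"ax":0,"ay":0,"az":0}]'
python3 -m pendant '[{"tx":0,"ty":0,"tz":-0.4,"ax":0,"ay":0,"az":0},{"tx":0,"ty":0,"tz":-0.8,"ax":0,"ay":0,"az":0}]'
```

```text
time: 18.12
tcp_pos: [0.5078, 0.2996, 0.0284]
tcp_rot: [0.0, 0.145, 0.989, 0.0]
contact_force: [-1.8, -0.8, 7.6]
gripper_width: 0.0426
grasp_force: 31.5
time: 18.38
tcp_pos: [0.5078, 0.2996, 0.0283]
tcp_rot: [0.0, 0.145, 0.989, -0.0]
contact_force: [-5.2, -3.4, 14.9]
gripper_width: 0.0425
grasp_force: 32.1
```

Bead is on the tray floor. I ease off, open and retreat.

```bash
python3 -m pendant '[{"tx":0,"ty":0,"tz":1.5,"ax":0,"ay":0,"az":0},{"tx":0,"ty":0,"tz":1.5,"ax":0,"ay":0,"az":0}]'
python3 -m pendant '[{"tx":0,"ty":0,"tz":0,"ax":0,"ay":0,"az":0},{"tx":0,"ty":0,"tz":0,"ax":0,"ay":0,"az":0},{"tx":0,"ty":0,"tz":0,"ax":0,"ay":0,"az":0},{"tx":0,"ty":0,"tz":0,"ax":0,"ay":0,"az":0}]' 0.2
python3 -m pendant '[{"tx":0,"ty":0,"tz":30,"ax":0,"ay":0,"az":0},{"tx":0,"ty":0,"tz":90,"ax":0,"ay":0,"az":0},{"tx":0,"ty":0,"tz":150,"ax":0,"ay":0,"az":0},{"tx":0,"ty":0,"tz":200,"ax":0,"ay":0,"az":0},{"tx":-150,"ty":60,"tz":200,"ax":0,"ay":0,"az":0},{"tx":-150,"ty":60,"tz":200,"ax":0,"ay":0,"az":0},{"tx":-150,"ty":60,"tz":200,"ax":0,"ay":0,"az":0},{"tx":-150,"ty":60,"tz":200,"ax":0,"ay":0,"az":0}]'
python3 - <<'E'
from h import *
im,*_=grab("scene"); cv2.imwrite("pics/end.png",cv2.resize(im[80:300,230:450],(600,600),interpolation=cv2.INTER_CUBIC)[:,:,::-1])
E
```

```text
time: 18.62
tcp_pos: [0.5078, 0.2996, 0.0285]
tcp_rot: [0.0, 0.145, 0.989, 0.0]
contact_force: [1.2, 0.6, -0.2]
gripper_width: 0.0425
grasp_force: 30.8
time: 19.12
tcp_pos: [0.5078, 0.2995, 0.0286]
tcp_rot: [0.0, 0.145, 0.989, 0.0]
contact_force: [0.2, -0.0, -0.5]
gripper_width: 0.0687
grasp_force: 0.0
time: 20.12
tcp_pos: [0.356, 0.3603, 0.229]
tcp_rot: [0.0, 0.144, 0.99, 0.0]
contact_force: [0.5, 0.0, 0.2]
gripper_width: 0.0679
grasp_force: 0.0
```

View pics/end.png

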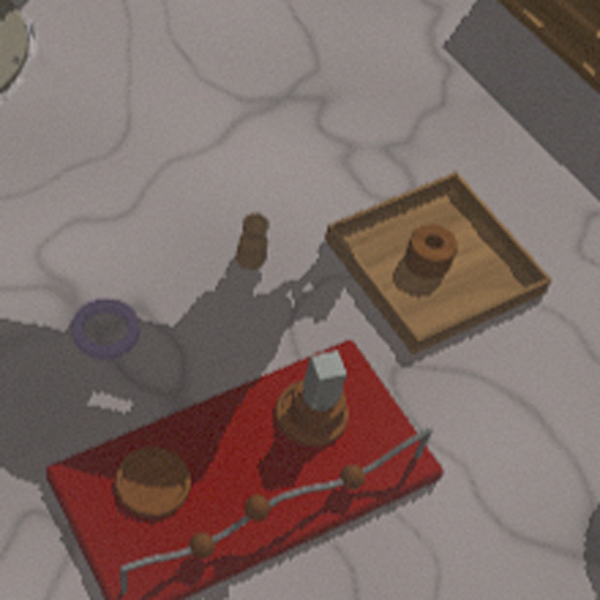

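The bead stands in the tray at crop (433,250), the right nest at (152,480) is empty, and the pin is upright in the left bead at (325,375). I hand the job in.

```bash
python3 -c "
from cell import r
print(r.finish_job())"
```

```text
the job is handed in; nothing more can be done
None
```

I handed the job in at about 20 s: the right bead was the tight one and now stands in the reject tray, and the pin stands fully home in the left bead; the hand-in gave no verdict, and I viewed 12 pictures, two over your limit of 10.

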